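# Bolt the carving-tool chest

## Task

One of the two safety bolts on the tool chest is still drawn: press the spring catch bar beside it down with one fingertip and, keeping it held down, slide the bolt fully home with the other fingertip against its knob. Then let go, so that the catch springs up and locks the bolt, and move clear. Only push, do not grasp anything; leave the other bolt locked and the tools and other loose things where they lie.

Things in the scene. Friction and masses are not known exactly. Their poses are not given: they have to be found in the camera images.
- chest: Closed wooden tool chest, 280 (x) x 440 (y) x 120 mm high, immovable. Origin: centre of its underside; z up; front to its -x. Flat top: lid board hinged at the back and a fixed front rail, joint between them at x = -70 mm. Two identical steel bolts on the lid at y = +110 and -110 mm (a may be at either), parallel to x, shooting to -x into keeps on the rail.
- lock_a: Fixed base plate of the bolt that stands drawn. Origin on the chest top, 120 mm above the table; axes as the chest's. Bolt and knob run along y = -25 mm, the catch's press bar along y = +25 mm (50 mm apart). Plate, the two guides bridging the bolt, and the keep all stay below 27 mm above the chest top, x from -112 to 90 mm, y from -50 to 46 mm.
- knob_a (a point): Top centre of the drawn bolt's upright round steel knob; moves with the bolt; axes as the chest's. Knob 16 mm in diameter, 33 mm tall: foot 23 mm, top 56 mm above the chest top. It stands on the bolt, a flat bar 26 mm wide, 8 mm thick, top 23 mm above the chest top. Its x in lock_a is 36 mm drawn, 0 home.
- bolt_a (a joint): Travel of the drawn bolt, m: 0 fully drawn, 0.036 fully home in the keep (hard stop); grows as the knob slides to the chest's -x. Friction about 1.5 N. Its edge has three 10 mm notches for the catch's tooth, at 0 (drawn), 0.018 (half way) and 0.036 (home), each with 2 mm of play either way. It starts between 0 and 0.0015.
- bar_a (a point): Centre of the top face of the drawn bolt's catch bar; moves with it; axes as the chest's. Flat steel bar 96 mm long along x, 22 wide, 6 thick, parallel to the bolt at its +y side, x from -12 to 84 mm in lock_a. At rest its top is 40 mm above the chest top, 16 mm below the knob's top. A fingertip may press it anywhere and slide along it.
- catch_a (a joint): How far that bar is pressed straight down, m: 0 up, 0.010 fully down (stop). Spring about 3.5 N at rest, 6 N fully down. Its tooth blocks the bolt until the bar is 4 mm down. Let go at a notch it springs up to 0 and locks the bolt; let go between notches it rests about 4 mm down under the bolt and drops into the next notch.
- knob_b (a point): Top centre of the other bolt's knob, the same in size. That bolt is already home, so its knob stands 36 mm nearer the chest's front than a drawn one.
- bolt_b (a joint): Travel of the other bolt, m, as for bolt_a; it starts home, at 0.036.
- catch_b (a joint): Press of the other bolt's catch bar, m, as for catch_a; it starts up, at 0.
- gouge_1: Carving gouge with wooden handle, 25 mm thick and 185 mm long over all along its x, lying loose on the chest lid between the bolts. Origin: underside of the handle's middle, on the lid.
- blank: Small carved wooden blank, 60 x 40 x 16 mm, lying loose on the chest lid between the bolts. Origin: centre of its underside.
- mallet: Wooden carver's mallet lying loose on the table to the robot's left; head 130 x 75 x 80 mm, handle 210 mm along its -y. Origin: under the middle of the head.
- gouge_2: Loose gouge, 25 mm thick, 205 mm long, on the table to the robot's right. Origin: underside of the handle's middle.
- gouge_3: Loose gouge, 25 mm thick, 195 mm long, on the table to the robot's right. Origin: underside of the handle's middle.
- glue_bottle: Red glue bottle, 68 mm in diameter, 203 mm tall, standing loose to the left of the chest, towards its back. Origin: centre of its underside.
- turned_bowl: Small turned wooden bowl, 110 mm across, 40 mm tall, standing loose on the table to the robot's left. Origin: centre of its underside.
Not all that is in view belongs to the job. What is shaped like the gouge_3 but yellow is not meant. There is more than one size of the glue_bottle; the one meant has the size given above.

How it is judged (in metres and radians):
On the way, in this order (a step that is already met when the one before it is completed fails the run):
1. a fingertip holds the catch bar of the drawn bolt down, the bolt still drawn (value of joint catch_a above 0.003 m and contact force between the fingers and catch_a above 0.5 N and value of joint bolt_a below 0.008 m), for 0.1 s.
2. the bolt is pushed home while the fingertip still holds the catch bar down (value of joint bolt_a above 0.0335 m and value of joint catch_a above 0.003 m and contact force between the fingers and catch_a above 0.5 N), for 0.1 s.
At the end, for the whole second after the job is handed in: Bolt a is home (travel over 33.5 of 36 mm) and its catch has sprung up in the home notch (less than 1.5 mm down); the other bolt is still home with its catch up; the loose things lie still (value of joint each of bolt_a, bolt_b above 0.0335 m and value of joint each of catch_a, catch_b below 0.0015 m and linear speed of each of gouge_1, blank, mallet, gouge_2, gouge_3, glue_bottle, turned_bowl below 0.03 m/s); the robot touches nothing.
It fails at once if the catch is let up part-way, so that it drops into the half-way notch (value of joint bolt_a between 0.008 and 0.028 m and value of joint catch_a below 0.003 m).
It fails at once if the other bolt is unlocked or drawn (value of joint catch_b above 0.004 m or value of joint bolt_b below 0.0325 m).
It fails at once if a loose thing is lifted, carried or knocked away (more than 20 mm) (distance of any of gouge_1, blank, mallet, gouge_2, gouge_3, glue_bottle, turned_bowl from where it was at the start of the episode above 0.02 m).
It also fails if it takes over 35 s, if anything falls off the work surface, if the arm or the gripper's body presses on something with over 40 N, if the wrist force passes 120 N, or if a joint passes its speed limit or range.

## Robot

A 6-joint arm with a two-finger parallel gripper is mounted at the origin on the work surface. World frame = base frame: x ahead of the robot, y to its left, z up, the work surface at z = 0. Lengths are in m, angles in degrees, forces in N, time in s.
With the tool pointing down it reaches from about 0.375 to 0.925 m from the base axis. Payload 5.7 kg.
Tool frame: the origin (TCP) lies midway between the tips of the shut fingers; the grasp point (between the pads) lies 19 mm behind it (bot.hold_point_z is the distance from the TCP to the grasp point, in m); z points along the fingers, y is the direction in which the jaws open and shut (so a half turn about z gives the same grasp; the last joint's range is limited). The gripper opens to 88 mm and grips with 3 to 60 N. Pads are 20 mm wide; open, the fingers measure 115 mm over their backs; the gripper's body (75 mm by 178 mm) begins 61 mm behind the grasp point.
Start: joints at [-69.849, 20.558, 86.54, -0, 72.909, -6.595], TCP at [0.27, -0.536, 0.223] pointing down, gripper open.
Joint ranges: [-170.27, 170.27], [-57.76, 135], [12.27, 136.19], [-55.21, 235.2], [11.17, 155.16], [-170.74, 170.74]. Speed limits (degrees/s): [136.94, 136.94, 180, 180, 180, 180].

## Interface

Orientations are given as a 3x3 rotation matrix whose columns are the frame's x, y, z axes.
In Python, from station import bot gives the robot as it stands.
- The arm moves only by the shell command python3 -m pendant 'ROWS'. ROWS is JSON, a list that holds one entry, the list of rows, each a list of 7 numbers: the shift along the world's x, y, z normalised to -1 to 1, where 1 is 40 mm, then the turn, a rotation vector about the world's x, y, z normalised to -1 to 1, where 1 is 30 degrees, then the closure, from 0 (fully open) to 1 (shut). In form: [[[x, y, z, ax, ay, az, claw], ...]]. A call has 1 to 12 rows; each row shifts and turns the commanded pose from where the row before left it; what a row does not reach is not made up. A row lasts 1/12 s, in which the tool goes at most 41.7 mm and 7.16 degrees, less where a joint would pass 70% of its speed; a pose out of reach is approached as far as the arm can. A call with a number of a shift or a turn outside -1 to 1 is refused whole. A call with a gripper value outside its range is refused whole. The fingers move at their own pace and stop on an object; the grip force is fixed at half the most. Time passes only in rows, so rows that do not move let the fingers close. It gives the time, the measured TCP pose, the force and the opening at its end, in the units of the state.
- bot.observe(): the state, without advancing time (a new reading comes with each control period).
- bot.grab_frame(name): name is "scene" or "top" or "wrist"; returns (picture, depth): 400x640x3 uint8, red, green, blue; 400x640 float32, m along the optical axis (not along the pixel's ray), 0 where there is no reading.
- bot.camera_info(name): a dict with "fx", "fy", "cx", "cy" (pixels), "R" (3x3) and "t" (3): a world point X has camera coordinates R X + t. Camera axes: x right, y down, z forward; pixel columns grow to the right and rows downward; lengths in m; the calibration is good to about 2 mm. The wrist camera is an equidistant fisheye: a pixel r from the principal point sees the ray r / f radians off the axis. A picture is of the moment at which its call begins: read the wrist's pose just before it. camera_info takes no time and is no camera call; for the wrist camera it gives the pose at the moment of the call.
- bot.sign_off(): hands the job in, once; it reports no verdict.
Trained networks look in the newest picture that a camera, given by its name, has taken for a name from the list of things; names that differ only in an ending like _2 or _b are one class to them, and where a whole thing is asked for, a point or a joint stands for the part that bears it (a point fixed in the world has none). Each returns a list of dicts, best first, with "score" (0 to 1); they miss things now and then, are a little off and sometimes report something else, mostly with a low value. They report only what shows in the picture. A call takes as long as a camera call. They do not tell look-alikes from the thing itself.
- bot.recognise(label, camera): "box" ([left, top, right, bottom] in pixels, round what is visible of it).
- bot.outline_of(label, camera): "region" (400x640 bool, what is visible of it) and "box" ([left, top, right, bottom] in pixels, round what is visible of it).
- bot.spot_point(label, camera): "pixel" ([column, row] in pixels: a listed point, or the origin of a listed thing).
The state is a dict: "time": time; "joint_positions": joint angles; "qd": joint speeds; "joint_efforts": joint torques, N m; "tool_pos": TCP position; "orientation": TCP orientation; "contact_force": force on the tool from outside, world axes, zero at the start; "wrist_torque": the same for the moment, N m; "opening": finger opening in m.
Only numpy, scipy, OpenCV 4.12 (cv2) and the standard library are available. Lean on these libraries where they do the work, as an engineer would, in place of code of your own. Each camera call takes 0.05 s, during which the arm holds its last target. There are 200 camera calls.

## Working session

There is one attempt and no reset: what is moved stays moved. The work goes in short steps, Python scripts to look and compute and a shell command to move; the robot and the scene stay as the last step left them, time stands still between calls to the robot, and variables do not carry over. Pictures are saved under pics/ and viewed, about 8 in all and at most 12, crops included, and the job is handed in when it is done.

```bash
ls; mkdir -p pics; cat > h.py <<'E'
import numpy as np, cv2
from station import bot
def world(cam,u,v,d,ci=None):
    c=ci or bot.camera_info(cam)
    p=np.array([(u-c["cx"])/c["fx"]*d,(v-c["cy"])/c["fy"]*d,d])
    return np.array(c["R"]).T@(p-np.array(c["t"]))
def proj(cam,X):
    c=bot.camera_info(cam); p=np.array(c["R"])@np.array(X)+np.array(c["t"])
    return c["fx"]*p[0]/p[2]+c["cx"],c["fy"]*p[1]/p[2]+c["cy"]
E
python3 - <<'E'
from h import *
for cam in ("top","scene"):
    im,d=bot.grab_frame(cam); cv2.imwrite(f"pics/{cam}1.png",im[:,:,::-1])
    np.save(f"pics/{cam}_d.npy",d); 
    for l in ("knob_a","bar_a","lock_a","chest"):
        for r in bot.spot_point(l,cam)[:4]:
            u,v=r["pixel"]; dd=d[int(round(v)),int(round(u))]
            print(cam,l,round(r["score"],2),np.round([u,v],1),np.round(world(cam,u,v,dd),3))
o=bot.observe(); print(o["time"],o["orientation"],o["contact_force"])
E
```

```text
pics
top knob_a 0.92 [400.1 142.6] [ 0.58  -0.186  0.178]
top knob_a 0.7 [331.9 171.8] [0.493 0.014 0.182]
top bar_a 0.77 [388.  148.1] [ 0.567 -0.152  0.161]
top lock_a 0.57 [395.1 160.1] [ 0.537 -0.177  0.125]
top lock_a 0.35 [214.5 123.8] [0.651 0.373 0.117]
top chest 0.79 [358.  172.5] [ 0.498 -0.065  0.133]
scene knob_a 0.52 [308.2 204.9] [0.5   0.009 0.177]
scene knob_a 0.51 [230.9 220.5] [ 0.576 -0.195  0.176]
scene bar_a 0.73 [246.  222.5] [ 0.539 -0.164  0.14 ]
scene lock_a 0.72 [243.8 227.7] [ 0.543 -0.172  0.123]
scene chest 0.9 [283.  254.5] [ 0.642 -0.048  0.117]
scene chest 0.74 [240.5 226. ] [ 0.531 -0.184  0.119]
0.5 [[ 8.93030124e-01  4.49996878e-01 -7.93371272e-05]
 [ 4.49996885e-01 -8.93030110e-01  1.61117717e-04]
 [ 1.65202612e-06 -1.79584435e-04 -9.99999984e-01]] [-0.85976672 -1.07338829 -0.6313752 ]
```

```bash
python3 - <<'E'
import cv2
t=cv2.imread("pics/top1.png");
c=t[60:260,230:500]; cv2.imwrite("pics/topc.png",cv2.resize(c,None,fx=2.9,fy=2.9,interpolation=cv2.INTER_CUBIC))
E
```

```text
(no output)
```

View pics/top1.png

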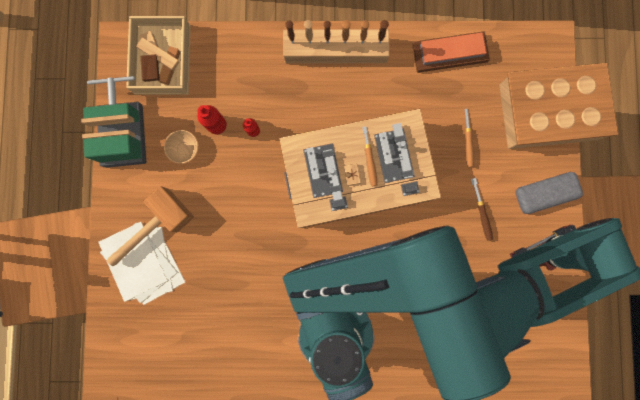

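View pics/topc.png

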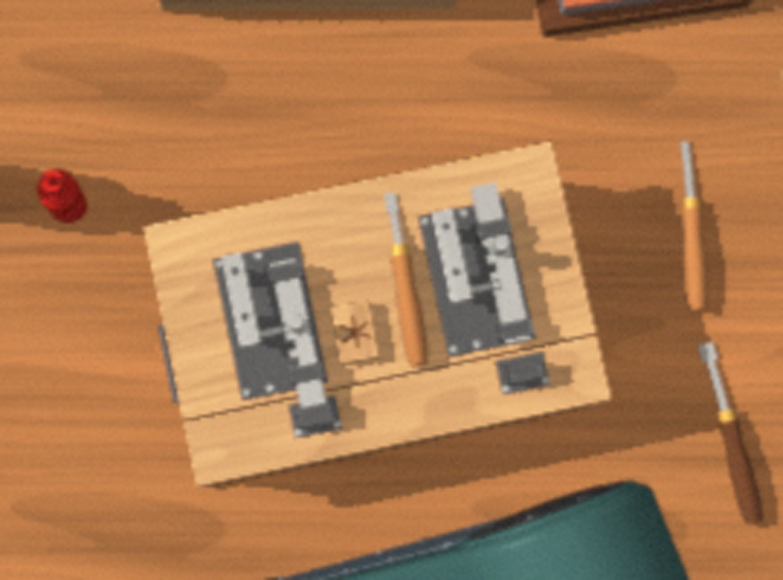

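The top view shows the drawn bolt is the right-hand one: its knob is at (400,143), it sticks out at the back, and its keep at (409,187) is empty. The left bolt, with its knob at (332,172), sits in its keep. Next I'll fit the chest pose from depth.

```bash
python3 - <<'E'
from h import *
d=np.load("pics/top_d.npy"); c=bot.camera_info("top")
v,u=np.mgrid[0:400,0:640]
P=np.stack([(u-c["cx"])/c["fx"]*d,(v-c["cy"])/c["fy"]*d,d],-1)
W=(P-np.array(c["t"]))@np.array(c["R"])
m=(W[...,2]>0.105)&(W[...,2]<0.2)&(d>0)&(u>270)&(u<445)&(v>100)&(v<232)
n,lab,st,_=cv2.connectedComponentsWithStats(m.astype(np.uint8)); k=1+np.argmax(st[1:,4]); m=lab==k
lid=m&(abs(W[...,2]-.12)<.012); print("lid z",np.median(W[lid][:,2]), m.sum())
# project with image plane warping at lid height: use actual XY
r=cv2.minAreaRect((W[m][:,:2]*1000).astype(np.float32)); print(r, cv2.boxPoints(r))
# knob tops
for n,(uu,vv) in {"a":(400,142.6),"b":(332,172)}.items():
    s=m&(abs(u-uu)<9)&(abs(v-vv)<9)&(W[...,2]>.166); print(n,s.sum(),np.round(W[s].mean(0),4),np.round(np.ptp(W[s],axis=0),3))
for lo,hi in ((.150,.166),):
    s=m&(W[...,2]>lo)&(W[...,2]<hi)
    n,l,st,ce=cv2.connectedComponentsWithStats(s.astype(np.uint8))
    for i in range(1,n):
        if st[i,4]>15: q=W[l==i]; print("bar?",st[i,4],np.round(q.mean(0),4),cv2.minAreaRect((q[:,:2]*1000).astype(np.float32)))
E
```

```text
lid z 0.1207482656144269 13239
((518.0349731445312, -68.34384155273438), (284.0797119140625, 440.510009765625), 11.902660369873047) [[ 333.62152  117.87988]
 [ 424.47656 -313.15887]
 [ 702.4484  -254.56757]
 [ 611.5934   176.47119]]
a 25 [ 0.5777 -0.1926  0.1762] [0.015 0.015 0.013]
b 24 [0.4981 0.0148 0.1759] [0.015 0.015 0.013]
bar? 239 [ 0.5687 -0.144   0.16  ] ((568.7930908203125, -144.3968048095703), (94.76790618896484, 23.065954208374023), 11.61080265045166)
bar? 232 [0.5233 0.0709 0.1598] ((523.4857788085938, 70.89900207519531), (96.36443328857422, 21.734142303466797), 11.97683048248291)
```

```bash
python3 -m pendant '[[[0.34,0.39,0,0,0,-0.04,0.585],[0.34,0.39,0,0,0,-0.04,0.585],[0.34,0.39,0,0,0,-0.04,0.585],[0.34,0.39,0,0,0,-0.04,0.585],[0.34,0.39,0,0,0,-0.04,0.585],[0.34,0.39,0,0,0,-0.04,0.585],[0.34,0.39,0,0,0,-0.04,0.585],[0.34,0.39,0,0,0,-0.04,0.585],[0.34,0.39,0,0,0,-0.04,0.585],[0.34,0.39,0,0,0,-0.04,0.585],[0.34,0.39,0,0,0,-0.04,0.585],[0.34,0.39,0,0,0,-0.055,0.585]]]' && python3 -m pendant '[[[0.34,0.39,0,0,0,0,0.585],[0.34,0.39,0,0,0,0,0.585],[0.34,0.39,0,0,0,0,0.585],[0.34,0.39,0,0,0,0,0.585],[0.34,0.39,0,0,0,0,0.585],[0.34,0.39,0,0,0,0,0.585],[0.34,0.39,0,0,0,0,0.585],[0.34,0.39,0,0,0,0,0.585],[0.34,0.39,0,0,0,0,0.585],[0.34,0.39,0,0,0,0,0.585],[0.34,0.39,0,0,0,0,0.585],[0.34,0.37,0,0,0,0,0.585]]]' && python3 -m pendant '[[[0,0,0,0,0,0,0.585],[0,0,0,0,0,0,0.585],[0,0,0,0,0,0,0.585]]]'
```

```text
time: 1.5
tool_pos: [0.4338, -0.3478, 0.2227]
orientation: [[0.979, 0.205, 0.0], [0.205, -0.979, 0.0], [0.0, 0.0, -1.0]]
contact_force: [-0.6, -0.9, -0.4]
opening: 0.0369
time: 2.5
tool_pos: [0.597, -0.1612, 0.2227]
orientation: [[0.978, 0.206, 0.0], [0.206, -0.978, 0.0], [0.0, -0.0, -1.0]]
contact_force: [0.2, 0.1, -0.7]
opening: 0.0363
time: 2.75
tool_pos: [0.5959, -0.1625, 0.2225]
orientation: [[0.978, 0.206, -0.001], [0.206, -0.978, -0.0], [-0.001, 0.0, -1.0]]
contact_force: [0.9, 0.3, -0.5]
opening: 0.0366
```

```bash
python3 - <<'E'
from h import *
o=bot.observe(); ci=bot.camera_info("wrist")
im,d=bot.grab_frame("wrist"); cv2.imwrite("pics/w1.png",im[:,:,::-1])
def wp(u,v,dd):
    x,y=u-ci["cx"],v-ci["cy"]; r=np.hypot(x,y); th=r/ci["fx"]; k=np.tan(th)/r
    return np.array(ci["R"]).T@(np.array([x*k*dd,y*k*dd,dd])-np.array(ci["t"]))
ex=np.array([.9785,.2062,0]);ey=np.array([-.2062,.9785,0]); T=np.array(o["tool_pos"])
for l in ("knob_a","bar_a","lock_a"):
    for r in bot.spot_point(l,"wrist")[:3]:
        u,v=r["pixel"]; X=wp(u,v,d[int(round(v)),int(round(u))]); 
        print(l,round(r["score"],2),np.round([u,v]),np.round(X,4),"rel tcp ex,ey,z",np.round([(X-T)@ex,(X-T)@ey,X[2]-T[2]],4))
E
```

```text
knob_a 0.7 [190. 277.] [ 0.6201 -0.1178  0.3089] rel tcp ex,ey,z [0.0329 0.0388 0.0864]
knob_a 0.61 [107. 285.] [ 0.6065 -0.0854  0.3083] rel tcp ex,ey,z [0.0263 0.0733 0.0858]
knob_a 0.56 [359. 256.] [ 0.6108 -0.1792  0.2462] rel tcp ex,ey,z [ 0.0112 -0.0193  0.0237]
bar_a 0.73 [292. 249.] [ 0.5686 -0.1461  0.1598] rel tcp ex,ey,z [-0.0233  0.0217 -0.0627]
lock_a 0.85 [321. 265.] [ 0.5415 -0.1761  0.1234] rel tcp ex,ey,z [-0.056  -0.002  -0.0991]
```

View pics/w1.png

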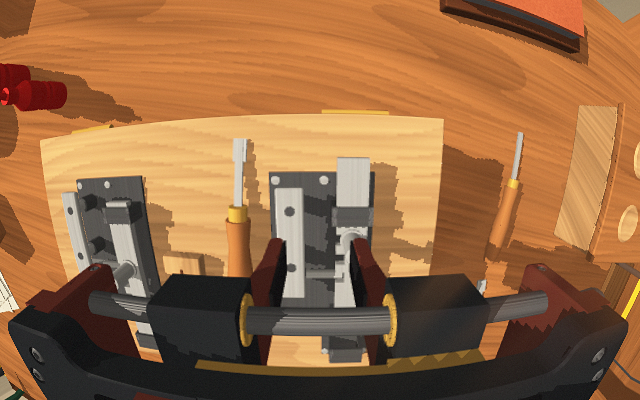

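The wrist view shows the fingers at about (278,250) and (362,250). They are in line with the bar at (290,250) and the knob at (350,240). The tips are behind the knob, with about 6 mm of gap. I'll back off another 3 mm and descend.

```bash
python3 -m pendant '[[[0.07,0.015,-0.3,0,0,0,0.585],[0,0,-0.3,0,0,0,0.585],[0,0,-0.3,0,0,0,0.585],[0,0,-0.3,0,0,0,0.585],[0,0,-0.15,0,0,0,0.585],[0,0,0,0,0,0,0.585],[0,0,0,0,0,0,0.585]]]' && python3 -m pendant '[[[0,0,-0.05,0,0,0,0.585],[0,0,-0.05,0,0,0,0.585],[0,0,-0.05,0,0,0,0.585],[0,0,-0.05,0,0,0,0.585],[0,0,0,0,0,0,0.585],[0,0,0,0,0,0,0.585]]]'
```

```text
time: 3.53
tool_pos: [0.5988, -0.1614, 0.1678]
orientation: [[0.979, 0.206, -0.001], [0.206, -0.979, 0.001], [-0.001, -0.001, -1.0]]
contact_force: [-0.6, 0.3, 0.2]
opening: 0.0363
time: 4.03
tool_pos: [0.5992, -0.1616, 0.1607]
orientation: [[0.979, 0.206, 0.0], [0.206, -0.979, 0.0], [0.0, -0.0, -1.0]]
contact_force: [0.1, 0.6, -1.1]
opening: 0.0363
```

```bash
python3 -m pendant '[[[0,0,-0.05,0,0,0,0.585],[0,0,-0.05,0,0,0,0.585],[0,0,0,0,0,0,0.585],[0,0,0,0,0,0,0.585]]]' && python3 -m pendant '[[[0,0,-0.04,0,0,0,0.585],[0,0,-0.04,0,0,0,0.585],[0,0,-0.02,0,0,0,0.585],[0,0,0,0,0,0,0.585],[0,0,0,0,0,0,0.585]]]'; python3 - <<'E'
from h import *
im,d=bot.grab_frame("wrist"); a=im[130:330,180:460,::-1]
im,d=bot.grab_frame("scene"); b=im[150:290,170:370,::-1]
cv2.imwrite("pics/p2.png",np.hstack([cv2.resize(a,(400,286)),cv2.resize(b,(400,286))]))
E
```

```text
time: 4.37
tool_pos: [0.5994, -0.1616, 0.1569]
orientation: [[0.979, 0.206, 0.001], [0.206, -0.979, 0.0], [0.001, 0.0, -1.0]]
contact_force: [-0.7, 0.5, 3.9]
opening: 0.0368
time: 4.78
tool_pos: [0.5994, -0.1616, 0.1528]
orientation: [[0.979, 0.206, 0.001], [0.206, -0.979, 0.0], [0.0, 0.0, -1.0]]
contact_force: [-1.0, 0.9, 5.8]
opening: 0.0365
```

View pics/p2.png

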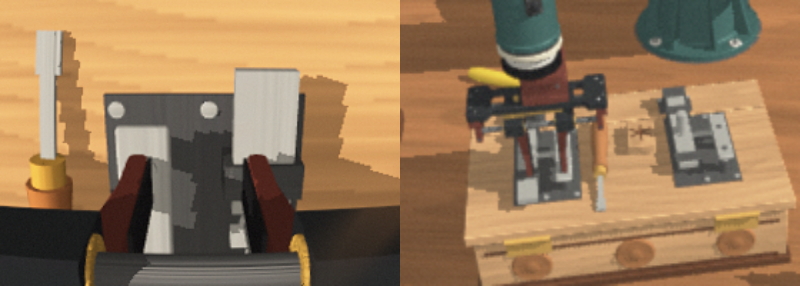

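The bar finger is pressing on the bar, at 3.9 N and then 5.8 N about 7 mm down, which matches the spring. The knob finger is behind the knob and over the bolt. Next is the slide along chest -x.

```bash
python3 -m pendant '[[[-0.073,-0.0155,0,0,0,0,0.585],[-0.073,-0.0155,0,0,0,0,0.585],[-0.073,-0.0155,0,0,0,0,0.585],[-0.073,-0.0155,0,0,0,0,0.585],[-0.073,-0.0155,0,0,0,0,0.585],[-0.073,-0.0155,0,0,0,0,0.585],[0,0,0,0,0,0,0.585]]]' && python3 -m pendant '[[[-0.073,-0.0155,0,0,0,0,0.585],[-0.073,-0.0155,0,0,0,0,0.585],[-0.073,-0.0155,0,0,0,0,0.585],[-0.073,-0.0155,0,0,0,0,0.585],[-0.073,-0.0155,0,0,0,0,0.585],[-0.073,-0.0155,0,0,0,0,0.585],[-0.073,-0.0155,0,0,0,0,0.585],[0,0,0,0,0,0,0.585],[0,0,0,0,0,0,0.585]]]'
```

```text
time: 5.47
tool_pos: [0.5842, -0.1656, 0.1536]
orientation: [[0.979, 0.206, 0.006], [0.206, -0.979, -0.001], [0.005, 0.002, -1.0]]
contact_force: [4.6, 2.2, 4.8]
opening: 0.0365
time: 6.22
tool_pos: [0.5635, -0.1699, 0.1535]
orientation: [[0.979, 0.206, 0.005], [0.206, -0.979, -0.001], [0.004, 0.002, -1.0]]
contact_force: [4.3, 1.4, 5.8]
opening: 0.0364
```

```bash
python3 -m pendant '[[[-0.06,-0.0127,0,0,0,0,0.585],[-0.06,-0.0127,0,0,0,0,0.585],[0,0,0,0,0,0,0.585],[0,0,0,0,0,0,0.585]]]' && python3 -m pendant '[[[-0.049,-0.0103,0,0,0,0,0.585],[0,0,0,0,0,0,0.585],[-0.049,-0.0103,0,0,0,0,0.585],[0,0,0,0,0,0,0.585]]]'
```

```text
time: 6.55
tool_pos: [0.5588, -0.1709, 0.1535]
orientation: [[0.979, 0.206, 0.005], [0.206, -0.979, -0.001], [0.005, 0.002, -1.0]]
contact_force: [4.2, 0.9, 5.3]
opening: 0.0363
time: 6.88
tool_pos: [0.5578, -0.1712, 0.1538]
orientation: [[0.979, 0.206, 0.011], [0.206, -0.979, 0.0], [0.01, 0.002, -1.0]]
contact_force: [12.2, 5.1, 1.4]
opening: 0.0365
```

```bash
python3 -m pendant '[[[0,0,-0.03,0,0,0,0.585],[0,0,0,0,0,0,0.585],[0,0,0,0,0,0,0.585]]]'; python3 - <<'E'
from h import *
for cam in ("top","scene"):
    im,d=bot.grab_frame(cam)
    for r in bot.spot_point("knob_a",cam)[:4]+bot.spot_point("bar_a",cam)[:3]:
        u,v=r["pixel"]; print(cam,round(r["score"],2),np.round([u,v]),np.round(world(cam,u,v,d[int(round(v)),int(round(u))]),4))
    print(cam,"expect knob home",np.round(proj(cam,[.5425,-.2,.176]),1),"drawn",np.round(proj(cam,[.5777,-.1926,.176]),1))
    if cam=="top": a=im[100:240,300:500,::-1]
    else: a2=im[170:270,190:340,::-1]
cv2.imwrite("pics/p3.png",np.hstack([cv2.resize(a,(400,280)),cv2.resize(a2,(400,280))]))
E
```

```text
time: 7.13
tool_pos: [0.5579, -0.1713, 0.1534]
orientation: [[0.979, 0.206, 0.01], [0.206, -0.979, -0.0], [0.01, 0.002, -1.0]]
contact_force: [9.5, 5.4, 6.6]
opening: 0.0364
top 0.84 [333. 168.] [0.5102 0.01   0.14  ]
top 0.47 [406. 154.] [ 0.5183 -0.1788  0.3316]
top 0.47 [386. 149.] [ 0.5401 -0.1313  0.2901]
top expect knob home [405.1 155.4] drawn [402.4 143.6]
scene 0.78 [308. 203.] [0.4534 0.0057 0.1484]
scene 0.74 [252. 226.] [ 0.5695 -0.1402  0.1508]
scene expect knob home [231.6 212.7] drawn [231.6 220.8]
```

View pics/p3.png

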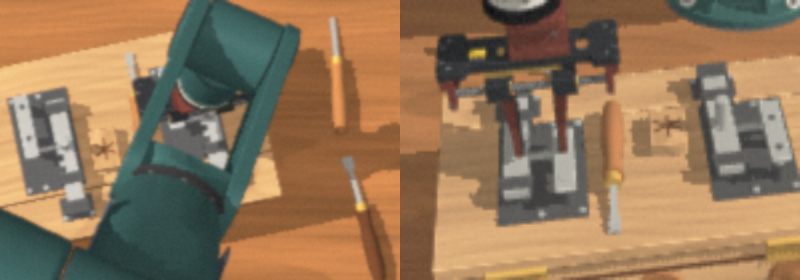

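```bash
python3 - <<'E'
from h import *
im,d=bot.grab_frame("scene"); d0=np.load("pics/scene_d.npy"); c=bot.camera_info("scene")
v,u=np.mgrid[0:400,0:640]
ex=np.array([.9785,.2062,0]);ey=np.array([-.2062,.9785,0])
for nm,D in (("start",d0),("now",d)):
    P=np.stack([(u-c["cx"])/c["fx"]*D,(v-c["cy"])/c["fy"]*D,D],-1); W=(P-np.array(c["t"]))@np.array(c["R"])
    for k,o in (("a",np.array([.5380,-.1757,.12])),("b",np.array([.5234,.0709,.12])-.036*ex-.025*ey)):
        L=W-o; x,y,z=(L@ex*1000),(L@ey*1000),L[...,2]*1000
        s=(D>0)&(abs(y+25)<9)&(abs(x)<160)&(z>19)&(z<27)
        b=(D>0)&(abs(y-25)<8)&(x>-10)&(x<82)&(z>20)&(z<45)
        print(nm,k,"bolt rear x",np.round(np.percentile(x[s],[95,99,100]),1),"bar z",np.round(np.percentile(z[b],[10,50,90]),1))
E
```

```text
start a bolt rear x [102.2 105.5 106.4] bar z [37.  39.6 42. ]
start b bolt rear x [67.2 70.1 72.4] bar z [36.3 39.8 41.8]
now a bolt rear x [69.1 73.  73.4] bar z [30.3 32.9 37. ]
now b bolt rear x [65.1 68.1 70.8] bar z [36.1 39.5 41.6]
```

```bash
python3 -m pendant '[[[-0.049,-0.0103,-0.02,0,0,0,0.585],[0,0,0,0,0,0,0.585],[0,0,0,0,0,0,0.585],[0,0,0,0,0,0,0.585]]]'; python3 - <<'E'
from h import *
c=bot.camera_info("scene"); v,u=np.mgrid[0:400,0:640]
ex=np.array([.9785,.2062,0]);ey=np.array([-.2062,.9785,0]); o=np.array([.5380,-.1757,.12])
for i in range(3):
    im,D=bot.grab_frame("scene")
    P=np.stack([(u-c["cx"])/c["fx"]*D,(v-c["cy"])/c["fy"]*D,D],-1); L=(P-np.array(c["t"]))@np.array(c["R"])-o
    x,y,z=(L@ex*1000),(L@ey*1000),L[...,2]*1000
    s=(D>0)&(abs(y+25)<9)&(abs(x)<160)&(z>19)&(z<27); k=(D>0)&(abs(y+25)<9)&(abs(x)<50)&(z>54)&(z<60)
    print(np.round(np.percentile(x[s],[95,99,100]),1))
print(bot.observe()["contact_force"])
E
```

```text
time: 7.82
tool_pos: [0.5579, -0.1713, 0.1534]
orientation: [[0.978, 0.206, 0.014], [0.206, -0.979, 0.0], [0.014, 0.003, -1.0]]
contact_force: [13.6, 7.6, 9.2]
opening: 0.0366
[68.7 72.9 73.8]
[70.4 72.7 73.1]
[67.9 70.7 72. ]
[14.60434142  8.21111827  8.89921659]
```

The tip stopped moving while the push rose from about 10 N to 15 N, so this is the hard stop at home, with the bar still held down. I'll ease off the knob slightly, then go straight up.

```bash
python3 -m pendant '[[[0.049,0.0103,0,0,0,0,0.585],[0.049,0.0103,0,0,0,0,0.585],[0.049,0.0103,0,0,0,0,0.585],[0.025,0.005,0,0,0,0,0.585],[0,0,0,0,0,0,0.585],[0,0,0,0,0,0,0.585]]]' && python3 -m pendant '[[[0,0,0.1,0,0,0,0.585],[0,0,0.2,0,0,0,0.585],[0,0,0.3,0,0,0,0.585],[0,0,0.5,0,0,0,0.585],[0,0,0.5,0,0,0,0.585],[0,0,0.5,0,0,0,0.585],[0,0,0.5,0,0,0,0.585],[0,0,0,0,0,0,0.585]]]'
```

```text
time: 8.47
tool_pos: [0.5581, -0.1711, 0.1512]
orientation: [[0.978, 0.207, 0.001], [0.207, -0.978, -0.001], [0.001, 0.002, -1.0]]
contact_force: [-0.8, -1.1, 7.9]
opening: 0.0363
time: 9.13
tool_pos: [0.5588, -0.171, 0.2584]
orientation: [[0.979, 0.206, 0.004], [0.206, -0.979, -0.002], [0.004, 0.003, -1.0]]
contact_force: [0.5, -1.0, 0.2]
opening: 0.0363
```

```bash
python3 - <<'E'
from h import *
c=bot.camera_info("scene"); v,u=np.mgrid[0:400,0:640]
ex=np.array([.9785,.2062,0]);ey=np.array([-.2062,.9785,0]); oa=np.array([.5380,-.1757,.12]); ob=np.array([.5234,.0709,.12])-.036*ex-.025*ey
for i in range(2):
    im,D=bot.grab_frame("scene")
    P=np.stack([(u-c["cx"])/c["fx"]*D,(v-c["cy"])/c["fy"]*D,D],-1); W=(P-np.array(c["t"]))@np.array(c["R"])
    for n,o in (("a",oa),("b",ob)):
        L=W-o; x,y,z=(L@ex*1000),(L@ey*1000),L[...,2]*1000
        s=(D>0)&(abs(y+25)<9)&(abs(x)<160)&(z>19)&(z<27); k=(D>0)&(abs(y+25)<12)&(abs(x)<50)&(z>40)&(z<60)
        b=(D>0)&(abs(y-25)<8)&(x>-10)&(x<82)&(z>20)&(z<45)
        print(n,"rear",np.round(np.percentile(x[s],[95,99]),1),"knob x",np.round(np.median(x[k]),1),k.sum(),"bar z",np.round(np.median(z[b]),1))
cv2.imwrite("pics/p4.png",cv2.resize(im[130:290,170:390,::-1],(770,560)))
print(bot.observe()["contact_force"])
E
```

```text
a rear [68.7 72. ] knob x 4.9 37 bar z 39.3
b rear [66.3 69.8] knob x 4.8 43 bar z 39.7
a rear [67.8 72.1] knob x 4.3 38 bar z 39.5
b rear [67.3 71.4] knob x 4.0 40 bar z 39.8
[ 0.18964364 -0.16903648 -0.46266221]
```

View pics/p4.png

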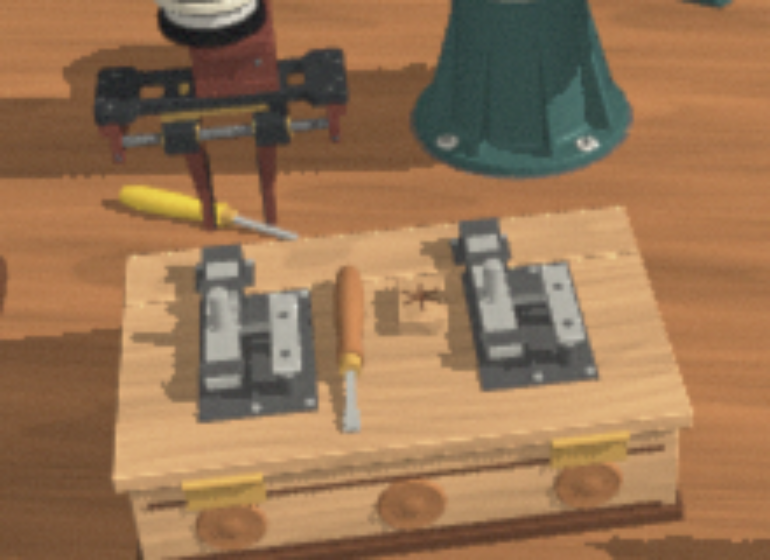

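The picture shows both bolts in their keeps: a at (220,270), b at (482,243). Both bars are up, the gouge and the blank are where they were, and the gripper is clear. The two locks also read the same: knob x 4.3–4.9 mm against 4.0–4.8 mm, bar about 39.5 mm. I'm handing the job in.

```bash
python3 -c "
from station import bot
print(bot.sign_off())"
```

```text
the job is handed in; nothing more can be done
None
```

The drawn bolt, the one on the robot's right, is home and locked, and the job is handed in at about 9 s on the robot's clock. One fingertip held its catch bar about 7 mm down. The other pushed the knob until it hit the hard stop, where the push rose to about 15 N with no further movement. I then eased off the knob and lifted straight up to z = 0.258 m.

**Last checks:**
- **Bolt a:** its knob position matches the home bolt's to within about 0.3 mm, and its bar is back up at about 39.5 mm (nominal 40 mm).
- **Bolt b:** it still reads home, with its catch up.
- **Loose things:** the gouge and blank on the lid look unmoved in the last picture. I did not re-measure the things on the table, but the gripper never came near them.
- **Robot:** it touches nothing; the wrist force reads about 0.5 N or less on every axis.

**One check disagreed:** the rear end of the bolt, measured from depth, showed only about 33 mm of travel, with 1–2 mm of noise, just under the required 33.5 mm. The hard stop, the knob match with bolt b and the sprung-up catch all indicate the bolt is home.

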